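Scrub out the mug with the bottle brush

ROBOT

A 6-joint arm with a two-finger parallel gripper is mounted at the origin on a cart in front of the work surface, level with it; the furniture and walls round the work are solid. World frame = base frame: x ahead of the robot, y to its left, z up, the work surface at z = 0. Lengths are in m, angles in rad, forces in N, time in s.
With the tool pointing down it reaches from about 0.3 to 0.825 m from the base axis. Payload 5.4 kg.
Tool frame: the origin (TCP) lies at the very end of the fingers, on their centre line; the grasp point (between the pads) lies 19 mm behind it; z points along the fingers, y is the line along which they close (so a half turn about z gives the same grasp; the last joint's range is limited). The gripper opens to 92 mm and grips with 3 to 60 N. Pads are 20 mm wide; open, the fingers measure 128 mm over their backs; the gripper's body (75 mm by 189 mm) begins 69 mm behind the grasp point.
Start: joints at [-1.495, 0.158, 1.597, -0, 1.386, -0.21], TCP at [0.162, -0.552, 0.215] pointing down, gripper open.
Joint ranges: [-2.91, 2.91], [-0.94, 2.29], [0.18, 2.7], [-1.29, 4.43], [0.17, 2.64], [-3, 3]. Speed limits (rad/s): [2.57, 2.57, 3.14, 3.14, 3.14, 3.14].

INTERFACE

Orientations are given as a rotation vector (axis times angle).
In Python, from workcell import bot gives the robot as it stands. Calls block until the motion is done:
- bot.goto(position, orientation): joint-space move of the TCP to a pose.
- bot.line_to(position, rot=None, max_speed=0.15): straight line of the TCP; rot=None keeps the orientation; max_speed is the mean speed in m/s.
- bot.set_joints(angles): joint-space move.
- bot.set_gripper(opening, newtons=None): opening from 0.0 (shut) to 1.0 (fully open); newtons is the grip in N (None keeps the last); returns when the fingers have stopped.
- bot.hold(seconds).
- bot.inverse_kinematics(position, orientation): joint angles nearest the present ones, or None.
- bot.read_camera(name): name is "scene" or "top" or "wrist"; returns a dict with "pixels" (420x560x3 uint8, blue, green, red), "fx", "fy", "cx", "cy" (pixels), "k1" (the pictures are not rectified: a ray, as slopes to the right and down, at radius r is drawn at 1 + k1 r^2 times it, then the intrinsics apply), "R" (3x3) and "t" (3): a world point X has camera coordinates R X + t. Camera axes: x right, y down, z forward; pixel columns grow to the right and rows downward; lengths in m; the calibration is good to about 2 mm. A picture is of the moment at which its call begins. There is no depth.
A pose or a line that the arm cannot do raises bot.MotionError and nothing moves.
- bot.job_done(): hands the job in; it is judged then, once.
Readings, each from a call of its own:
- bot.current_clock(): time.
- bot.current_joints(): joint angles.
- bot.current_joint_vel(): joint speeds.
- bot.current_effort(): joint torques, N m.
- bot.current_ee_pos(): TCP position.
- bot.current_tool_rot(): TCP orientation.
- bot.current_contact_force(): force on the tool from outside, world axes, zero at the start.
- bot.current_ft_torque(): the same for the moment, N m.
- bot.current_opening(): opening from 0.0 (shut) to 1.0 (fully open).
- bot.current_grip_force(): force on a finger pad.
Only numpy, scipy, OpenCV 4.12 (cv2) and the standard library are available. Lean on these libraries where they do the work, as an engineer would, in place of code of your own. Each camera call takes 0.05 s, during which the arm holds its last target. There are 200 camera calls.

TASK

Take the bottle brush from its drip stand and scrub the inside of the mug that stands on the slate coaster: three full strokes, each right down to the bottom and back up almost to the rim. Then hang the brush back in the fork of its stand, as it was. The mug must stay standing on its coaster, and the other things stay where they are.

Things in the scene. Friction and masses are not known exactly. Their poses are not given: they have to be found in the camera images.
- brush: Bottle brush, 205 mm long, 90 g, round about its z axis, hanging upright in the stand. Origin at the lower tip, z up along the handle. From the tip: white bristle head 40 mm diameter (rigid) 0 to 75 mm; bare steel stem 9 mm thick to 118 mm; grey collar 36 mm diameter to 124 mm; grey round handle 20 mm diameter to 205 mm.
- brush_tip (a point): Lower tip of the brush, on its axis (the brush's origin); axes as the brush.
- brush_grip (a point): Point on the handle's axis 178 mm above the tip, a good place to grip from above (handle 20 mm across).
- brush_collar (a point): Centre of the collar's underside, 118 mm above the tip; this face rests on the fork. Carry the brush round the stand, or with its tip more than 150 mm above the worktop, past the fork.
- stand: Low fixed steel stand. Origin: centre of its base's underside (96 x 80 x 8 mm). Behind it (x = +41 mm) a 14 mm post carries a level fork, top 140 mm above the worktop, 6 mm thick; slot 22 mm wide along x, from x = +18 mm to the prong ends at x = -28 mm, open in front (-x) and below. Prongs 15 mm wide, with a 4 mm high lip at the end (x = -24 to -28 mm).
- stand_hang (a point): Home of the collar's underside: on the fork, 140 mm above the worktop, over the stand's origin, axes as the stand. The stem hangs in the slot, brush tip 22 mm above the worktop. To take the brush, lift it over the lips (5 mm or more) and draw it out to -x; hang it in reverse. Neither head nor collar passes up or down through the slot.
- coaster: Square dark slate coaster, 98 x 98 x 8 mm, fixed to the worktop (non-slip). Origin at the centre of its underside. Behind and above the work hang wall cabinets: from x = 0.60 m on, underside 0.42 m above the worktop; keep the wrist in front of them.
- mug: Empty mug with a handle, 97 mm high, 78 mm outer diameter, 240 g, loose, standing on the coaster. Origin at its underside; the cup's axis is 16 mm to +y of the origin and the handle points to -y, its outer edge 55 mm from the origin. The mouth is 97 mm above the underside; the free bore is 58 mm in diameter there, narrowing to 48 mm at the bottom; the inner floor is 7 mm above the underside.
- mug_floor (a point): Centre of the mug's inner floor, on the cup's axis; z up. The rim is 90 mm above it.
- other_mug: A second mug, with some coffee left in it, 100 mm high, 78 mm outer diameter, standing on the bare worktop between stand and coaster: not to be cleaned. Origin at its underside, cup axis 16 mm to +y, handle to -y. Leave alone.
- tumbler: Clear drinking glass, 81 mm diameter, 91 mm high, behind the work. Origin at the centre of its underside. Leave alone.
- egg_timer: Round kitchen timer, 61 mm diameter, 50 mm high, behind the work. Origin at the centre of its underside. Leave alone.
There are look-alikes about, which are no part of the job. Leave any yellow look-alike of the mug alone.

How it is judged:
On the way, in this order (a step that is already met when the one before it is completed fails the run):
1. the brush reaches the bottom of the mug, first time (within 12 mm of its inner floor) (horizontal distance between brush_tip and mug_floor below 0.032 m and z of brush_tip in the frame of mug_floor between -0.01 and 0.012 m), for 0.05 s.
2. the brush is drawn up again, tip more than 50 mm above the mug's inner floor, over the mug (horizontal distance between brush_tip and mug_floor below 0.032 m and z of brush_tip in the frame of mug_floor above 0.05 m), for 0.05 s.
3. the brush reaches the bottom of the mug, second time (within 12 mm of its inner floor) (all of step 1), for 0.05 s.
4. the brush is drawn up again, tip more than 50 mm above the mug's inner floor, over the mug (all of step 2), for 0.05 s.
5. the brush reaches the bottom of the mug, third time (within 12 mm of its inner floor) (all of step 3), for 0.05 s.
6. the brush is drawn up again, tip more than 50 mm above the mug's inner floor, over the mug (all of step 4), for 0.05 s.
At the end, for the whole second after the job is handed in: Brush left hanging (under 0.08 m/s), upright within 0.12 rad, collar flat on the fork (4 mm in height, 13 mm sideways); mug upright and still on the coaster, cup axis within 35 mm of its centre; other mug, glass and timer within 30 mm of where they were (horizontal distance between brush_collar and stand_hang below 0.013 m and z of brush_collar in the frame of stand_hang between -0.004 and 0.004 m and angle between brush's own z axis and vertical below 0.12 rad and linear speed of brush below 0.08 m/s and angle between mug's own z axis and vertical below 0.06 rad and horizontal distance between mug_floor and coaster below 0.035 m and z of mug in the frame of coaster between 0.005 and 0.011 m and linear speed of mug below 0.02 m/s and distance of each of other_mug, tumbler, egg_timer from where it was at the start of the episode below 0.03 m); the robot touches nothing.
It fails at once if the mug is tipped by more than 0.35 rad (angle between mug's own z axis and vertical above 0.35 rad).
It fails at once if the mug is pushed off its place (cup axis more than 45 mm from the coaster's centre) or lifted more than 20 mm (horizontal distance between mug_floor and coaster above 0.045 m or z of mug in the frame of coaster above 0.028 m).
It fails at once if another thing is knocked about (moved more than 40 mm) (distance of any of other_mug, tumbler, egg_timer from where it was at the start of the episode above 0.04 m).
It also fails if it takes over 58 s, if anything falls off the work surface, if the arm or the gripper's body presses on something with over 40 N, if the wrist force passes 120 N, or if a joint passes its speed limit or range.

## Working session

There is one attempt and no reset: what is moved stays moved. The work goes in short steps, each a Python script; the robot and the scene stay as the last script left them, time stands still between calls to the robot, and variables do not carry over. Pictures are saved under pics/ and viewed, at most 10 in all, crops included, and the job is handed in when it is done.

```bash
ls; mkdir -p pics; cat > h.py <<'E'
import numpy as np, cv2
from workcell import bot
def shot(name,fn=None):
    c=bot.read_camera(name)
    if fn: cv2.imwrite('pics/'+fn,c['pixels'])
    return c
def K(c): return np.array([[c['fx'],0,c['cx']],[0,c['fy'],c['cy']],[0,0,1.]])
def ray(c,u,v):
    p=cv2.undistortPoints(np.array([[[u,v]]],float),K(c),np.array([c['k1'],0,0,0.]))[0,0]
    R=np.array(c['R']);return -R.T@np.array(c['t']), R.T@np.array([p[0],p[1],1])
def onz(c,u,v,z):
    o,d=ray(c,u,v);return o+d*(z-o[2])/d[2]
def proj(c,X):
    return cv2.projectPoints(np.array([X],float),cv2.Rodrigues(np.array(c['R']))[0],np.array(c['t'],float),K(c),np.array([c['k1'],0,0,0.]))[0][0,0]
E
python3 - <<'E'
from h import *
a=shot('scene','s0.png');b=shot('top','t0.png')
for c in(a,b): print(c['fx'],c['k1'],-np.array(c['R']).T@np.array(c['t']),np.array(c['R'])[2])
print(bot.current_clock(),bot.current_tool_rot())
E
```

```text
pics
483.5052545668588 -0.07987431022168402 [-0.2308812   0.51283441  1.09778905] [ 0.53178756 -0.55615784 -0.63866302]
515.1547717478263 -0.04577500166328295 [ 0.19993085 -0.23221801  1.3762745 ] [ 0.27393475 -0.06309529 -0.95967637]
0.1 [-3.10788520e+00 -4.47156092e-01 -1.95611566e-04]
```

View pics/s0.png

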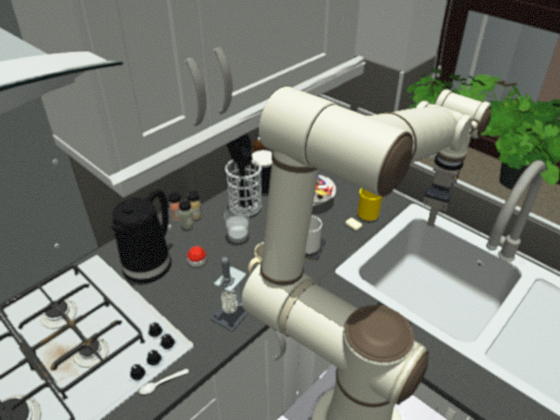

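View pics/t0.png

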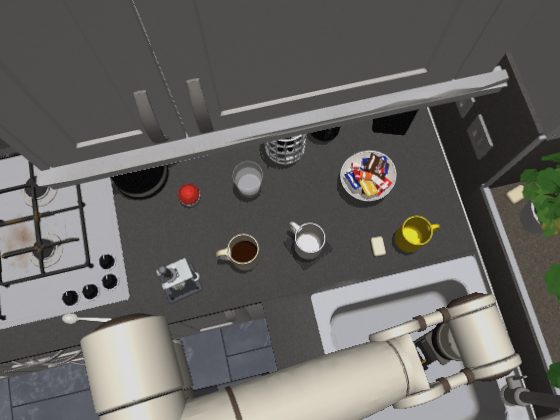

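The top view shows the brush in its stand at about (178,278) and a coffee mug at (242,253). A white/grey mug stands on the dark coaster at (310,241), and a yellow look-alike is at (415,233). The mug on the slate coaster is the target; I'll check it in one crop.

```bash
python3 - <<'E'
from h import *
i=cv2.imread('pics/t0.png');cr=i[210:310,145:345]
cv2.imwrite('pics/c0.png',cv2.resize(cr,None,fx=4,fy=4,interpolation=cv2.INTER_CUBIC))
E
```

```text
(no output)
```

View pics/c0.png

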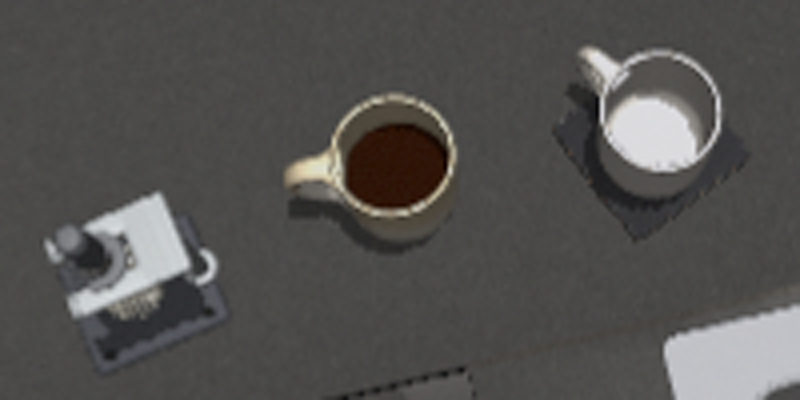

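The crop shows the white mug on the dark coaster, with rim centre near crop (660,112), which is full-image (310,238). The coffee mug stands on bare worktop. The stand's fork is open to the image left and its post is on the right. The brush handle top is at crop (70,238). Next I measure these.

```bash
python3 - <<'E'
from h import *
c=shot('top');f=lambda x,y,z:onz(c,145+x/4-.375,210+y/4-.375,z)
np.set_printoptions(precision=4,suppress=True)
P=[f(*p,.14) for p in[(45,243),(160,193),(190,265),(78,315)]]
print('fork',P,[np.linalg.norm(P[i]-P[i-1]) for i in range(4)])
front=(P[0]+P[3])/2;back=(P[1]+P[2])/2;d=(back-front);d/=np.linalg.norm(d)
print('xdir',d,np.degrees(np.arctan2(d[1],d[0])),'origin',front+.028*d)
print('top',f(70,237,.227),'collar',f(105,258,.146))
print('base',[f(x,y,.008) for x,y in[(228,318),(103,372)]])
print('rim',f(660,112,.105),np.linalg.norm(f(600,110,.105)-f(720,110,.105)))
print('floor',f(653,132,.015),'handle',f(583,55,.06))
Q=[f(*p,.008) for p in[(557,130),(638,241),(748,155)]];print('coaster',Q,(Q[0]+Q[2])/2)
print('other',f(394,156,.1),'oh',f(290,178,.06))
# grey mug rim by mask
E
```

```text
fork [array([0.4759, 0.0087, 0.14  ]), array([ 0.4901, -0.0652,  0.14  ]), array([ 0.4424, -0.0747,  0.14  ]), array([ 0.4282, -0.0033,  0.14  ])] [np.float64(0.04920772838022008), np.float64(0.07520926504858015), np.float64(0.04865544455722055), np.float64(0.07282616362647798)]
xdir [ 0.1915 -0.9815  0.    ] -78.95686955861628 origin [ 0.4574 -0.0248  0.14  ]
top [ 0.4566 -0.0226  0.227 ] collar [ 0.4572 -0.0263  0.146 ]
base [array([ 0.4276, -0.0758,  0.008 ]), array([0.4117, 0.0116, 0.008 ])]
rim [ 0.476  -0.3785  0.105 ] 0.07605121501776807
floor [ 0.4832 -0.3808  0.015 ] handle [ 0.5351 -0.3438  0.06  ]
coaster [array([ 0.5012, -0.3184,  0.008 ]), array([ 0.4145, -0.3533,  0.008 ]), array([ 0.4542, -0.4402,  0.008 ])] [ 0.4777 -0.3793  0.008 ]
other [ 0.4886 -0.2084  0.1   ] oh [ 0.499  -0.1387  0.06  ]
```

Everything agrees: fork about 49 x 75 mm, handle top and collar both over the stand origin, and rim and coaster centres within 2 mm. I'll go above the brush and take one close look.

```bash
python3 - <<'E'
from h import *
np.set_printoptions(precision=4,suppress=True)
p=bot.current_ee_pos();bot.line_to([p[0],p[1],.32],max_speed=.2)
bot.goto([.457,-.0245,.32],[np.pi,0,0])
print(bot.current_clock(),bot.current_joints(),bot.current_ee_pos(),bot.current_contact_force())
w=shot('wrist','w1.png');a=shot('scene');cv2.imwrite('pics/s1.png',cv2.resize(a['pixels'][200:340,180:330],None,fx=4,fy=4))
print('pred top',proj(w,[.457,-.0245,.227]),'collar',proj(w,[.457,-.025,.146]))
print('scene pred',(proj(a,[.457,-.0245,.227])-[180,200])*4,'rimc',(proj(a,[.477,-.379,.105])-[180,200])*4)
E
```

```text
2.9833 [-0.3198 -0.2047  1.7484 -0.0002  1.598   1.2519] [ 0.457  -0.0251  0.3199] [ 0.5773  0.1855 -0.168 ]
pred top [281.4087 214.635 ] collar [281.9711 197.2974]
scene pred [184.1306 224.0498] rimc [517.0259  86.6612]
```

View pics/w1.png

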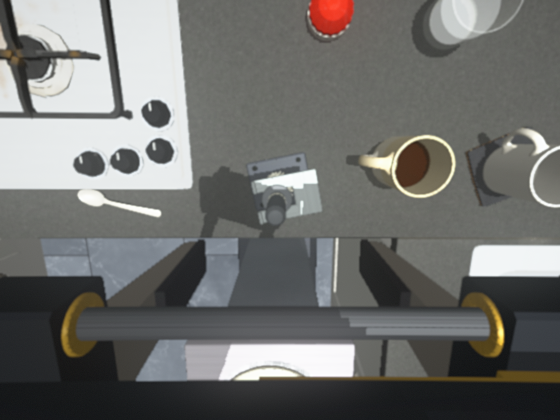

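View pics/s1.png

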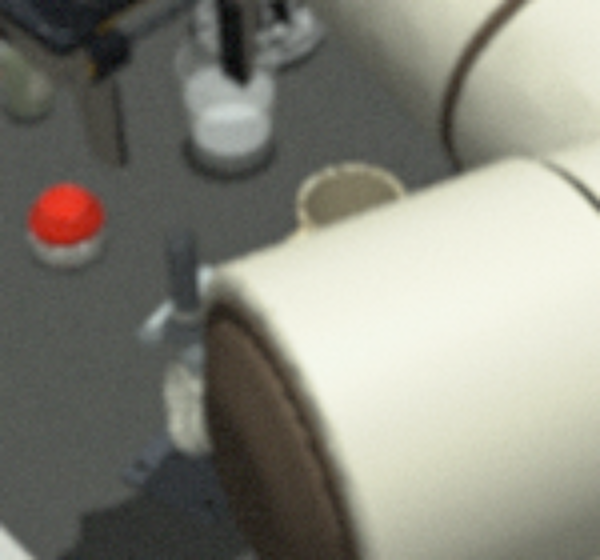

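The wrist view shows the handle top at about (276,213), against a prediction of (281,215). In the scene crop it is at (180,233), predicted (184,224). I'll combine the rays and get the fork and the mugs from the wrist view too.

```bash
python3 - <<'E'
from h import *
np.set_printoptions(precision=4,suppress=True)
w=shot('wrist');a=shot('scene');i=w['pixels']
print('wrist cam',-np.array(w['R']).T@np.array(w['t']),w['fx'])
print('top w',onz(w,275.5,213,.227),'s',onz(a,225,258.5,.227),'collar w',onz(w,275,198,.146))
print('other mug w',onz(w,422,166,.1),'floorline', onz(w,318,171,.14))
cv2.imwrite('pics/w1c.png',cv2.resize(i[140:240,200:350],None,fx=5,fy=5,interpolation=cv2.INTER_CUBIC))
E
```

```text
wrist cam [ 0.5242 -0.0252  0.49  ] 302.625993976605
top w [ 0.4585 -0.0192  0.227 ] s [ 0.4523 -0.0168  0.227 ] collar w [ 0.4562 -0.0169  0.146 ]
other mug w [ 0.4882 -0.2033  0.1   ] floorline [ 0.4866 -0.0665  0.14  ]
```

View pics/w1c.png

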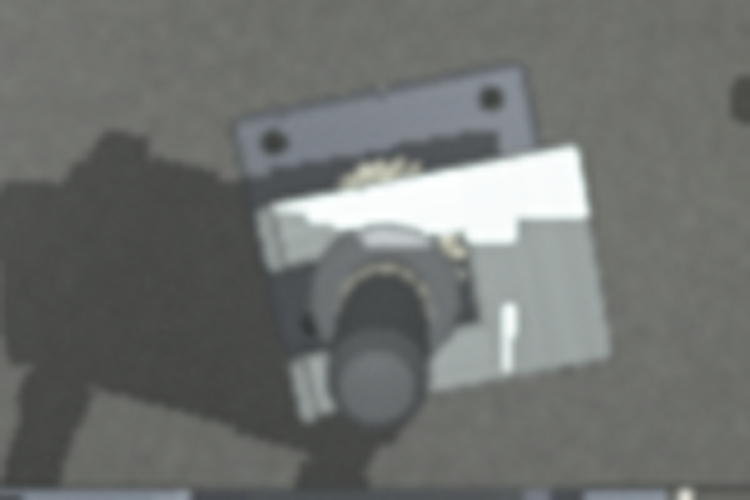

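The wrist and scene views put the brush about 4 mm further to +y than the top view, so I'll use (0.456,-0.021). The fingers will centre it in y. Next: grasp, lift, draw out to -x of the stand, and raise.

```bash
python3 - <<'E'
from h import *
np.set_printoptions(precision=4,suppress=True)
bot.line_to([.456,-.021,.181],max_speed=.12)
print(bot.current_contact_force())
bot.set_gripper(0.0,35)
print(bot.current_opening()*92,bot.current_grip_force(),bot.current_contact_force(),bot.current_ee_pos(),bot.current_clock())
bot.line_to([.456,-.021,.194],max_speed=.06)
f=bot.current_contact_force();print('lift',f,bot.current_ft_torque())
d=np.array([-.1915,.9815,0])
bot.line_to(np.array([.456,-.021,.194])+.085*d,max_speed=.12)
print('out',bot.current_contact_force(),bot.current_clock())
p=bot.current_ee_pos();bot.line_to([p[0],p[1],.33],max_speed=.2)
w=shot('wrist','w2.png');print(bot.current_ee_pos(),bot.current_opening()*92,bot.current_clock())
tcp=np.array(bot.current_ee_pos())
print('tip',proj(w,tcp-[0,0,.159]),'top',proj(w,tcp+[0,0,.046]))
E
```

```text
[-0.1426  0.7457  0.3226]
19.320846252191135 34.94999380354329 [ 0.0879 -0.9489 -0.3861] [ 0.456 -0.021  0.181] 5.5833
lift [-0.548  -0.0471 -0.4803] [ 0.0293  0.0518 -0.0102]
out [ 0.028   0.599  -0.7322] 6.8083
[0.4391 0.0621 0.3282] 19.26163963459641 7.6917
tip [282.0487 199.6672] top [281.9478 290.8994]
```

View pics/w2.png

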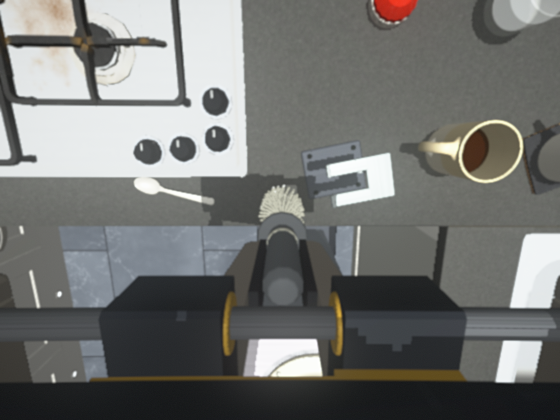

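The brush is held: bristle head at (282,205), collar centred at column 282, and the fork empty at (350,178). Now I move over the mug and compare head and rim at close range.

```bash
python3 - <<'E'
from h import *
np.set_printoptions(precision=4,suppress=True)
bot.line_to([.476,-.376,.33],max_speed=.2)
bot.hold(.3)
bot.line_to([.476,-.376,.28],max_speed=.1)
w=shot('wrist');t=shot('top');s=shot('scene')
i=w['pixels'][110:270,180:380];cv2.imwrite('pics/w3.png',cv2.resize(i,None,fx=4,fy=3.75,interpolation=cv2.INTER_CUBIC))
print(bot.current_clock(),bot.current_ee_pos())
for c,n in((w,'w'),(t,'t'),(s,'s')):print(n,'tip',proj(c,[.476,-.376,.121]),'rim',proj(c,[.476,-.376,.105]))
a=t['pixels'][190:290,270:370];b=s['pixels'][180:280,260:360]
cv2.imwrite('pics/ts3.png',np.hstack([cv2.resize(x,(400,400),interpolation=cv2.INTER_CUBIC) for x in(a,b)]))
E
```

```text
11.1417 [ 0.4764 -0.3764  0.2812]
w tip [281.8908 199.9499] rim [281.8909 197.1959]
t tip [309.0285 236.3773] rim [308.6729 237.8559]
s tip [309.088  218.3806] rim [308.874  222.2721]
```

View pics/w3.png

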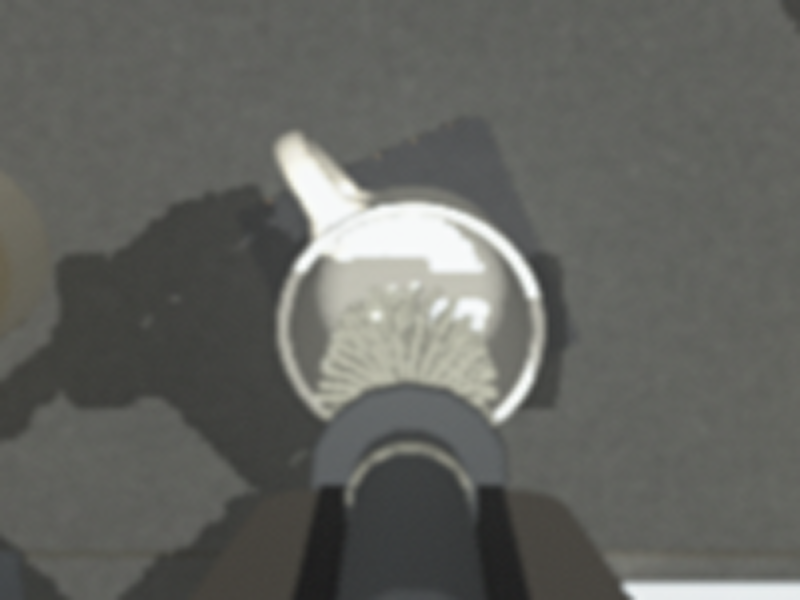

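View pics/ts3.png

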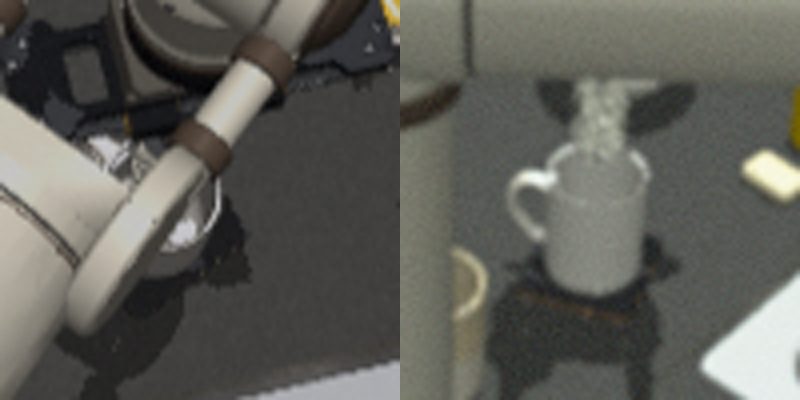

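The wrist crop has the rim centre at (411,328), with the head and collar centred at column 409, so y is fine to 1 mm. The head's front edge (row 283), together with the scene crop (head at 603, rim at 598), puts the brush about 3 mm short in x. I'll correct by +3 mm and lower it with force checks.

```bash
python3 - <<'E'
from h import *
np.set_printoptions(precision=3,suppress=True)
x,y=.479,-.377
for z in(.28,.25,.225,.20,.187,.179):
    bot.line_to([x,y,z],max_speed=.1)
    f=np.array(bot.current_contact_force());print(z,f,bot.current_ee_pos())
    if np.linalg.norm(f)>6: break
bot.hold(.2);print(bot.current_contact_force(),bot.current_ee_pos(),bot.current_ft_torque(),bot.current_clock())
E
```

```text
0.28 [-0.077 -1.172 -0.717] [ 0.479 -0.377  0.28 ]
0.25 [-0.014 -0.089 -0.269] [ 0.479 -0.377  0.25 ]
0.225 [-0.277  0.637 -0.844] [ 0.479 -0.377  0.225]
0.2 [ 0.38 -0.69 -1.29] [ 0.479 -0.377  0.2  ]
0.187 [ 0.136  0.409 -0.876] [ 0.479 -0.377  0.187]
0.179 [ 0.512  0.247 -0.543] [ 0.479 -0.377  0.178]
[ 0.326  0.555 -0.378] [ 0.479 -0.377  0.179] [0.038 0.034 0.024] 13.375
```

No contact so far. I'll feel for the floor once, then do the strokes relative to it.

```bash
python3 - <<'E'
from h import *
np.set_printoptions(precision=3,suppress=True)
x,y=.479,-.377
z=.179
while z>.169:
    z-=.0015;bot.line_to([x,y,z],max_speed=.03);bot.hold(.05)
    f=bot.current_contact_force()
    if f[2]>2.5: break
print('floor',z,f,bot.current_clock())
zf=z+.003
bot.line_to([x,y,zf],max_speed=.03);bot.hold(.15)
for k in range(3):
    bot.line_to([x,y,zf+.075],max_speed=.12);bot.hold(.15);print(bot.current_contact_force())
    if k<2:
        bot.line_to([x,y,zf],max_speed=.12);bot.hold(.2);print(bot.current_contact_force(),bot.current_ee_pos())
bot.line_to([x,y,.33],max_speed=.15)
w=shot('wrist','w4.png');print(bot.current_clock(),bot.current_opening()*92)
E
```

```text
floor 0.173 [-0.657  0.892  5.507] 14.575
[-0.47  -0.026 -0.672]
[-0.151 -0.768 -1.518] [ 0.479 -0.377  0.176]
[-0.599 -0.914 -0.488]
[ 0.266  0.749 -1.321] [ 0.479 -0.377  0.176]
[-0.474 -0.153 -0.799]
20.425 19.139548084538358
```

View pics/w4.png

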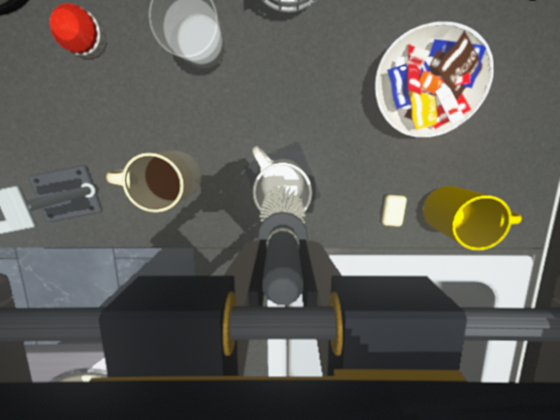

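Three strokes are done. The floor was felt at TCP z 0.173, as expected, and the mug at (283,190) still stands on its coaster. Now I hang the brush back along the taught path.

```bash
python3 - <<'E'
from h import *
np.set_printoptions(precision=3,suppress=True)
g=np.array([.456,-.021,.194]);o=g+.085*np.array([-.1915,.9815,0])
bot.line_to([o[0],o[1],.33],max_speed=.2);bot.hold(.2)
bot.line_to(o,max_speed=.15);bot.hold(.2);print('out',bot.current_contact_force(),bot.current_clock())
n=4
for k in range(1,n+1):
    bot.line_to(o+(g-o)*k/n,max_speed=.08);f=np.array(bot.current_contact_force());print(f)
    if np.linalg.norm(f)>8: raise SystemExit('contact')
bot.hold(.2)
z=.184
bot.line_to([g[0],g[1],z],max_speed=.05)
while z>.177:
    f=bot.current_contact_force()
    if f[2]>2: break
    z-=.001;bot.line_to([g[0],g[1],z],max_speed=.03);bot.hold(.05)
print('rest',z,f,bot.current_ft_torque(),bot.current_clock())
w=shot('wrist','w5.png')
E
```

```text
out [-0.197 -0.048 -1.565] 24.2417
[-0.162 -0.522 -1.007]
[ 0.426  0.572 -0.913]
[ 0.261 -0.158 -0.915]
[-2.167  0.035  0.192]
rest 0.18 [-2.527  1.041  5.271] [0.17  0.477 0.009] 27.6583
```

View pics/w5.png

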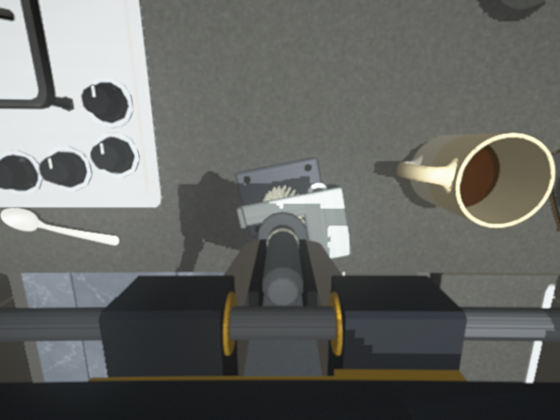

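The collar rests on the fork at z 0.180, the brush is in the slot, and side contact is only about 2 N. Release, retreat upwards and check.

```bash
python3 - <<'E'
from h import *
np.set_printoptions(precision=4,suppress=True)
bot.line_to([.456,-.021,.181],max_speed=.03)
bot.set_gripper(.3);bot.set_gripper(1.0);bot.hold(.2)
bot.line_to([.456,-.021,.32],max_speed=.12);bot.hold(.5)
w=shot('wrist');i=w['pixels']
cv2.imwrite('pics/w6.png',cv2.resize(i[140:240,200:350],None,fx=5,fy=5,interpolation=cv2.INTER_CUBIC))
print(bot.current_clock(),bot.current_contact_force())
E
```

```text
31.3833 [-0.3925 -0.3054 -0.547 ]
```

View pics/w6.png

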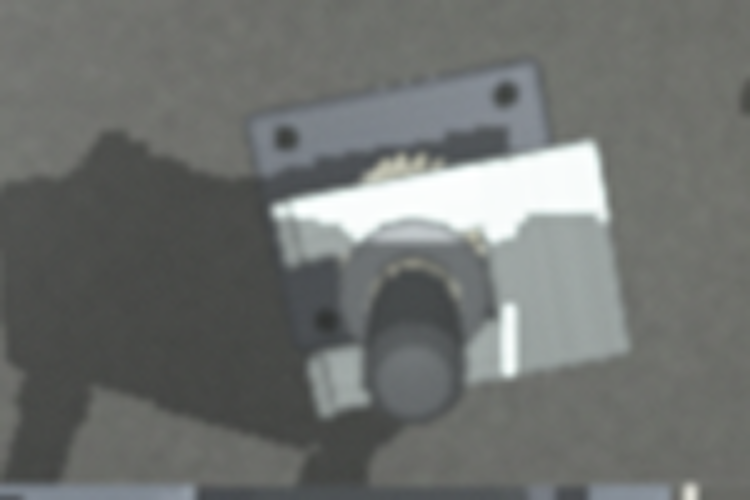

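The collar lies flat in the fork (crop (418,298)), about 3 mm further in than before. The handle top at (415,378) shows it upright and the gripper is clear, so I'm handing in.

```bash
python3 -c "
from workcell import bot
print(bot.job_done())"
```

```text
the job is handed in; nothing more can be done
None
```

The mug got its three full strokes, the brush hangs back in its fork about 3 mm deeper than before, and the job was handed in at about 31 s; no verdict came back.

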